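# Dispense one blue mounting plate

### The job

Dispense one blue mounting plate: move the black grip of the dispenser loaded with blue plates all the way forward to its end stop, then let go of it there so that its spring snaps it back home on its own. Do this once, so that a single blue plate lies out on the landing, and do not work the dispenser loaded with red plates.

Things in the scene. Friction and masses are not known exactly. Their poses are not given: they have to be found in the camera images.
- blue_dispenser: White dispenser, fixed, 255 mm long (x), 70 wide, its magazine stacked with 3 blue discs (a look-alike has red). Origin: on the worktop below the magazine's axis; z up; x along the slide from grip to landing, away from the robot within 20 deg. Spans x -145 to 110 mm. Deck 16 mm up, side rails to 24, magazine (x -26 to 26, y -30 to 30) to 52. Landing: deck in front of it, lip at the end.
- blue_grip (a point): Centre (45 mm above the worktop) of the black upright grip of the blue-plate dispenser: 24 mm along the slide (x), 16 mm across (y), z 26 to 64 mm. With the slide home it lies at x -113, y 0 mm in the dispenser's frame; it moves along that x. It can be pinched across its 16 mm or pushed from behind; keep fingertips above the 24 mm high rails.
- blue_slide (a joint): Travel of the blue-plate dispenser's slide in m: 0 home, 0.055 at the forward end stop. A spring pushes it home with about 5 N at home and 8 N at the end. Going forward it pushes the lowest plate out of the magazine; let go, it returns in about 0.2 s and the stack drops by one plate.
- blue_plate0: The lowest blue plate in the magazine at the start, the one to be dispensed: a disc 40 mm in diameter, 8 mm thick, with a steel dot on top. Origin at the centre of its underside. A full stroke leaves it about 55 mm in front of the magazine's axis, or some way farther, on the landing.
- blue_plate1: The second blue plate, same disc, lying on the lowest one at the start; origin at the centre of its underside. After one stroke it drops to the deck and is the lowest in the magazine.
- red_slide (a joint): Travel of the slide of the look-alike dispenser loaded with red plates, in m: 0 home. It is to stay home.

How it is judged:
On the way, in this order (a step that is already met when the one before it is completed fails the run):
1. the blue dispenser's slide is brought to within 10 mm of its end stop (value of joint blue_slide above 0.045 m), for 0.1 s.
2. released, with no finger touching the dispenser, the slide snaps back at more than 0.15 m/s (velocity of joint blue_slide below -0.15 m/s and contact force between the fingers and blue_dispenser below 0.3 N).
At the end, for the whole second after the job is handed in: Blue slide home within 8 mm; first blue plate at rest on the landing, 40 to 95 mm in front of the magazine axis, within 20 mm of the middle line; second blue plate down in the magazine (12 mm of its axis, under 5 mm above the deck); red slide home within 10 mm (value of joint blue_slide below 0.008 m and x of blue_plate0 in the frame of blue_dispenser between 0.04 and 0.095 m and y of blue_plate0 in the frame of blue_dispenser between -0.02 and 0.02 m and z of blue_plate0 in the frame of blue_dispenser below 0.024 m and linear speed of blue_plate0 below 0.02 m/s and horizontal distance between blue_plate1 and blue_dispenser below 0.012 m and z of blue_plate1 in the frame of blue_dispenser below 0.021 m and value of joint red_slide below 0.01 m); the robot touches nothing.
It fails at once if the red-plate dispenser's slide is moved by more than 15 mm (value of joint red_slide above 0.015 m).
It also fails if it takes over 29 s, if anything falls off the work surface, if the arm or the gripper's body presses on something with over 40 N, if the wrist force passes 120 N, or if a joint passes its speed limit or range.

### The arm

A 6-joint arm with a two-finger parallel gripper is mounted at the origin on a cart in front of the work surface, level with it; the furniture and walls round the work are solid. World frame = base frame: x ahead of the robot, y to its left, z up, the work surface at z = 0. Lengths are in m, angles in rad, forces in N, time in s.
With the tool pointing down it reaches from about 0.35 to 0.775 m from the base axis. Payload 7.3 kg.
Tool frame: the origin (TCP) lies midway between the tips of the shut fingers; the grasp point (between the pads) lies 19 mm behind it; z points along the fingers, y is the direction in which the jaws open and shut (so a half turn about z gives the same grasp; the last joint's range is limited). The gripper opens to 92 mm and grips with 3 to 60 N. Pads are 19 mm wide; open, the fingers measure 130 mm over their backs; the gripper's body (75 mm by 190 mm) begins 47 mm behind the grasp point.
Start: joints at [-1.486, 0.342, 1.524, -0, 1.275, -0.146], TCP at [0.12, -0.511, 0.227] pointing down, gripper open.
Joint ranges: [-2.53, 2.53], [-0.77, 2.02], [0.04, 2.7], [-1, 4.14], [0.28, 2.66], [-3.11, 3.11]. Speed limits (rad/s): [2.57, 2.57, 3.14, 3.14, 3.14, 3.14].

### API

Orientations are given as [roll, pitch, yaw] about the fixed x, y, z axes, in that order (R = Rz(yaw) Ry(pitch) Rx(roll)).
In Python, from cell import robot, imaging gives the robot as it stands. The module is installed in compiled form; this text tells all that it offers.
- The arm moves only by the tool send_rows, never from a script. Its argument "plan" is a list of rows, each a list of 3 entries, a list of its own where there are three numbers: the shift along the world's x, y, z in m, then the turn, a rotation vector about the world's x, y, z in rad, then the closure in counts, from 0 (fully open) to 255 (shut). A call has 1 to 20 rows; each row shifts and turns the commanded pose from where the row before left it; what a row does not reach is not made up. A row lasts 1/10 s, in which the tool goes at most 50 mm and 8.59 degrees, less where a joint would pass 70% of its speed; a pose out of reach is approached as far as the arm can. A call is refused whole if a number of a shift passes 0.05 or a number of a turn 0.15, either way. A call with a gripper value outside its range is refused whole. The fingers move at their own pace and stop on an object; "newtons" is the grip in N (left out, the last holds). Time passes only in rows, so rows that do not move let the fingers close. It gives the time, the measured TCP pose, the force and the opening at its end, in the units of the state.
- robot.observe(): the state, without advancing time (a new reading comes with each control period).
- imaging.read_camera(name): name is "scene" or "side" or "wrist"; returns a dict with "pixels" (384x512x3 uint8, red, green, blue), "fx", "fy", "cx", "cy" (pixels), "dist_coeffs" ([k1, k2, p1, p2, k3] as OpenCV has them; the pictures are not rectified), "world_from_camera" (4x4, takes a point from camera to world coordinates). Camera axes: x right, y down, z forward; pixel columns grow to the right and rows downward; lengths in m; the calibration is good to about 2 mm. A picture is of the moment at which its call begins. There is no depth.
- robot.hand_in(): hands the job in, once; it reports no verdict.
The state is a dict: "time": time; "qpos": joint angles; "qvel": joint speeds; "joint_efforts": joint torques, N m; "tool_pos": TCP position; "tool_rot": TCP orientation; "contact_force": force on the tool from outside, world axes, zero at the start; "torque": the same for the moment, N m; "opening": finger opening in m.
Only numpy, scipy, OpenCV 4.12 (cv2) and the standard library are available. Lean on these libraries where they do the work, as an engineer would, in place of code of your own. Each camera call takes 0.05 s, during which the arm holds its last target.

## Working session

There is one attempt and no reset: what is moved stays moved. The work goes in short steps, Python scripts to look and compute and a tool call to move; the robot and the scene stay as the last step left them, time stands still between calls to the robot, and variables do not carry over. Pictures are saved under pics/ and viewed, and the job is handed in when it is done.

Besides the shell and the picture viewer there is one more tool, called after "Request:" as name(argument=value, ...) on one line, values as JSON. send_rows: Moves the arm, as the interface text tells. Its arguments: {"type":"object","properties":{"plan":{"type":"array"},"newtons":{"type":"number"}},"required":["plan"]}

```bash
mkdir -p pics
python3 - <<'E'
from cell import robot, imaging
import cv2,pickle
d={}
for n in ["scene","side","wrist"]:
    c=imaging.read_camera(n); d[n]=c
    cv2.imwrite(f"pics/{n}0.png",cv2.resize(c["pixels"][:,:,::-1],None,fx=1.5,fy=1.5,interpolation=cv2.INTER_CUBIC))
    print(n,c["fx"],c["cx"],c["cy"],c["dist_coeffs"],c["world_from_camera"].round(3).tolist() if hasattr(c["world_from_camera"],'round') else c["world_from_camera"])
pickle.dump(d,open("d0.pkl","wb"))
print(robot.observe())
E
```

```text
scene 469.45679617074757 256.4856930478812 192.27552295934737 [-0.0236076  0.         0.         0.         0.       ] [[-0.701, -0.322, 0.636, -0.124], [-0.713, 0.326, -0.621, 0.629], [-0.007, -0.889, -0.458, 0.527], [0.0, 0.0, 0.0, 1.0]]
side 408.72866960077926 259.0666114849673 190.84984103454158 [-0.10772471  0.          0.          0.          0.        ] [[-0.949, -0.178, 0.26, 0.328], [-0.315, 0.549, -0.774, 0.652], [-0.005, -0.816, -0.577, 0.564], [0.0, 0.0, 0.0, 1.0]]
wrist 324.64254340923816 250.84018862888354 192.03811049064132 [-0.03813618  0.          0.          0.          0.        ] [[0.228, -0.929, -0.291, 0.199], [-0.974, -0.218, -0.067, -0.493], [-0.001, 0.299, -0.954, 0.384], [0.0, 0.0, 0.0, 1.0]]
{'time': 0.15, 'qpos': array([-1.48598377e+00,  3.42580806e-01,  1.52476678e+00, -1.64112026e-05,
        1.27537555e+00, -1.46013270e-01]), 'qvel': array([-1.66364087e-05, -2.30769750e-03, -3.79548218e-03,  8.54691263e-05,
        9.13040280e-04, -2.13627119e-03]), 'joint_efforts': array([ 9.06405694e-04, -4.31470370e+01, -2.44352299e+01,  7.17176171e-02,
        5.37440856e-02, -8.39592212e-05]), 'tool_pos': array([ 0.12009594, -0.51078723,  0.22620595]), 'tool_rot': array([-3.14047192e+00, -1.48951818e-04,  2.30830533e-01]), 'contact_force': array([ 0.66535388, -0.23291927, -0.25444932]), 'torque': array([ 0.00076507,  0.01743922, -0.03646793]), 'opening': 0.09147540256968346}
```

View pics/scene0.png

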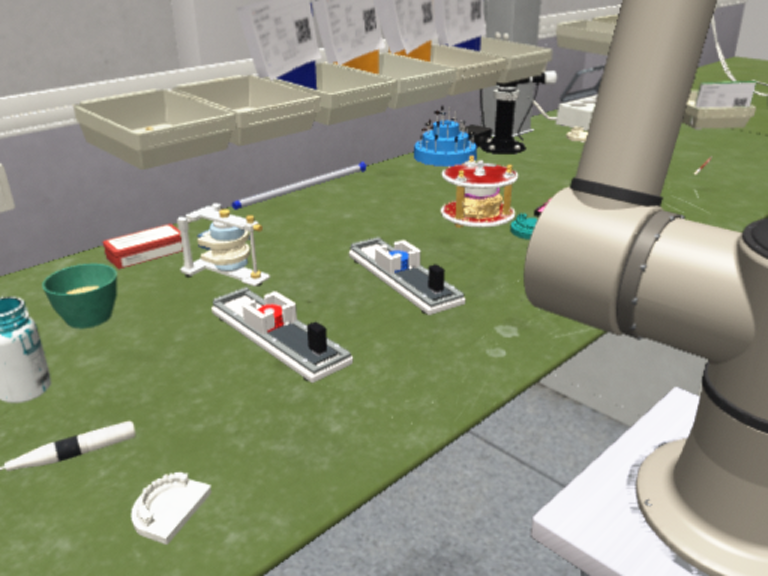

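View pics/side0.png

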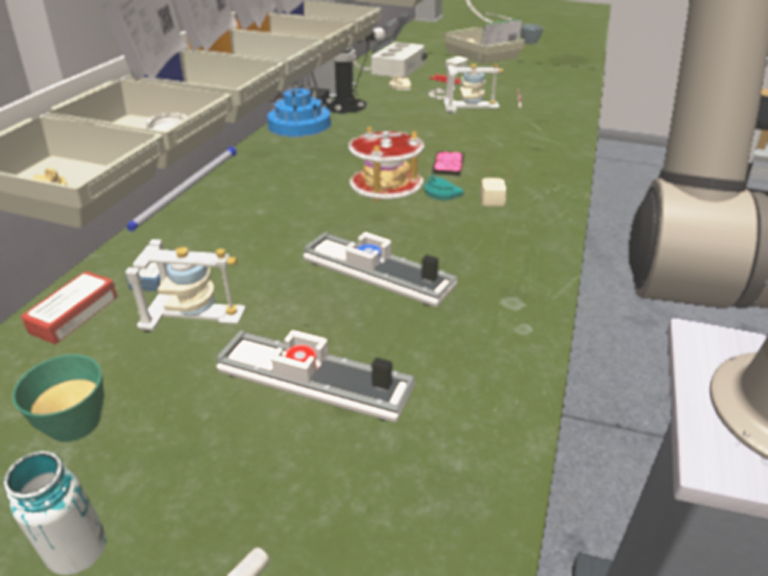

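View pics/wrist0.png

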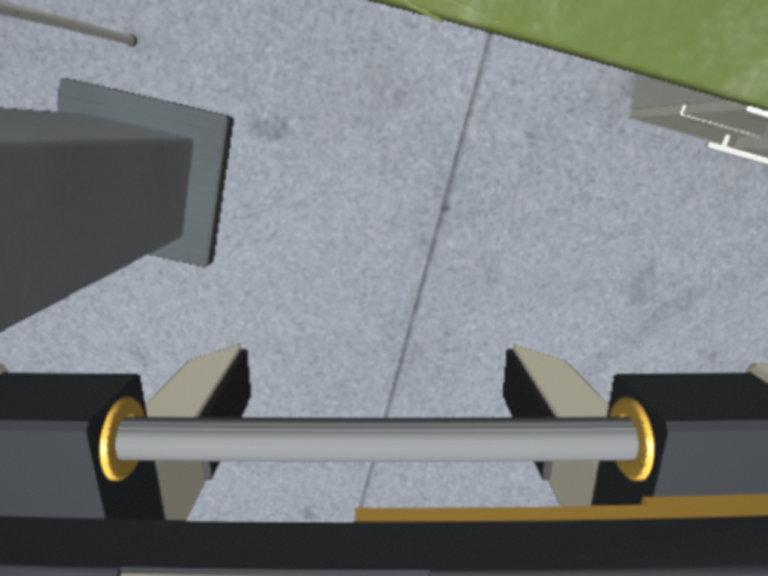

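The scene view shows the blue dispenser with its grip at about (436,278) of the 1.5x picture and the red one at (317,337). The side view shows the blue grip at (430,268) and the red one at (381,373). I'll zoom in on the blue one.

Run:
```python
import pickle,cv2
d=pickle.load(open("d0.pkl","rb"))
for n,(x0,y0) in {"scene":(225,150),"side":(195,148)}.items():
    p=d[n]["pixels"][y0:y0+60,x0:x0+115,::-1]
    cv2.imwrite(f"pics/{n}_z.png",cv2.resize(p,(690,360),interpolation=cv2.INTER_CUBIC))
```

```text
(no output)
```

View pics/scene_z.png

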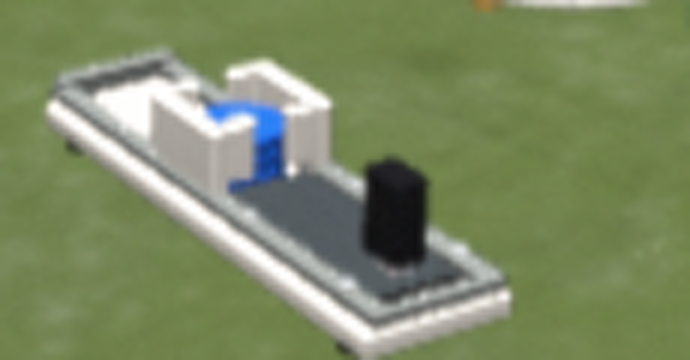

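View pics/side_z.png

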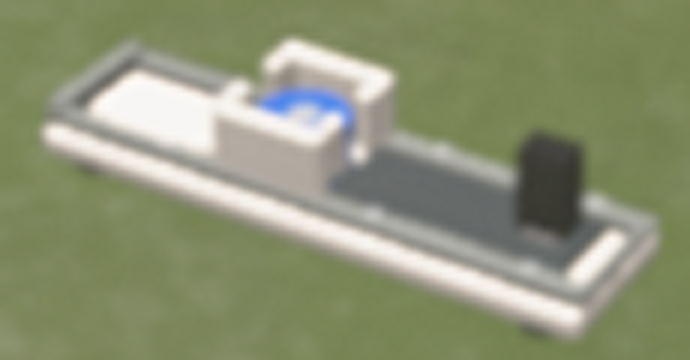

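```bash
cat > fit.py <<'E'
import pickle,cv2,numpy as np
from scipy.optimize import least_squares
d=pickle.load(open("d0.pkl","rb"))
M=[[-145,35,24],[-145,-35,24],[110,35,24],[110,-35,24],[-26,30,52],[26,30,52],[-26,-30,52],[26,-30,52],[-113,0,64]]
P={"scene":((225,150),[(375,325),(508,285),(50,88),(168,50),(215,138),(152,82),(330,102),(265,60),(396,172)]),
"side":((195,148),[(585,298),(658,220),(47,110),(135,42),(333,158),(215,115),(395,75),(290,38),(551,147)])}
M=np.array(M)/1000
def proj(n,X):
    c=d[n];T=np.linalg.inv(np.array(c["world_from_camera"]));
    K=np.array([[c["fx"],0,c["cx"]],[0,c["fy"],c["cy"]],[0,0,1]])
    return cv2.projectPoints(X,cv2.Rodrigues(T[:3,:3])[0],T[:3,3],K,np.array(c["dist_coeffs"]))[0][:,0]
def W(p,X=M):
    c,s=np.cos(p[2]),np.sin(p[2]);R=np.array([[c,-s,0],[s,c,0],[0,0,1]])
    return X@R.T+[p[0],p[1],0]
def res(p,ns):
    r=[]
    for n in ns:
        o,uv=P[n]; px=np.array(o)+(np.array(uv)+.5)/6-.5
        r.append((proj(n,W(p))-px).ravel())
    return np.concatenate(r)
if __name__=="__main__":
  for ns in (["scene"],["side"],["scene","side"]):
    s=least_squares(res,[.5,0,0],args=(ns,),loss="soft_l1")
    print(ns,s.x.round(4),"grip",W(s.x,np.array([[-.113,0,.045]])).round(4))
    print(res(s.x,ns).reshape(-1,2).round(1).tolist())
E
python3 fit.py
```

```text
['scene'] [ 0.6242 -0.1303 -0.2337] grip [[ 0.5142 -0.1042  0.045 ]]
[[-1.4, -0.6], [1.5, -1.6], [-1.5, -0.2], [1.5, 0.6], [-0.6, -0.3], [-1.0, 1.7], [0.9, 0.3], [0.4, 0.3], [0.2, -0.1]]
['side'] [ 0.6258 -0.1341 -0.2299] grip [[ 0.5158 -0.1084  0.045 ]]
[[-0.4, 0.9], [1.3, -1.2], [-1.2, 1.1], [0.7, 0.3], [-2.3, -2.2], [-1.0, -1.1], [0.7, 0.2], [0.3, 0.8], [0.7, -0.3]]
['scene', 'side'] [ 0.6253 -0.1321 -0.2313] grip [[ 0.5153 -0.1062  0.045 ]]
[[-1.1, -1.1], [1.7, -2.1], [-1.3, -0.4], [1.6, 0.4], [-0.4, -0.6], [-0.8, 1.3], [1.1, -0.0], [0.5, -0.1], [0.5, -0.5], [-0.5, 1.5], [1.3, -0.6], [-1.3, 1.5], [0.7, 0.6], [-2.4, -1.7], [-1.2, -0.7], [0.7, 0.6], [0.3, 1.2], [0.6, 0.2]]
```

Both views agree to within about 4 mm: the grip is at about (0.515, -0.106) and the slide yaw at about -0.23. I'll move above the grip at a safe height and then check with the wrist camera.

Request:
send_rows(plan=[[[0.033, 0.034, 0], [0, 0, -0.0385], 0], [[0.033, 0.034, 0], [0, 0, -0.0385], 0], [[0.033, 0.034, 0], [0, 0, -0.0385], 0], [[0.033, 0.034, 0], [0, 0, -0.0385], 0], [[0.033, 0.034, 0], [0, 0, -0.0385], 0], [[0.033, 0.034, 0], [0, 0, -0.0385], 0], [[0.033, 0.034, 0], [0, 0, -0.0385], 0], [[0.033, 0.034, 0], [0, 0, -0.0385], 0], [[0.033, 0.034, 0], [0, 0, -0.0385], 0], [[0.033, 0.034, 0], [0, 0, -0.0385], 0], [[0.033, 0.034, 0], [0, 0, -0.0385], 0], [[0.033, 0.034, 0], [0, 0, -0.0385], 0], [[0, 0, -0.035], [0, 0, 0], 0], [[0, 0, -0.035], [0, 0, 0], 0], [[0, 0, 0], [0, 0, 0], 0], [[0, 0, 0], [0, 0, 0], 0]], newtons=30)

```text
time: 1.75
tool_pos: [0.5161, -0.1032, 0.157]
tool_rot: [-3.142, 0.001, -0.231]
contact_force: [0.7, 0.2, 1.8]
opening: 0.0922
```

Run:
```python
from cell import robot, imaging
import cv2,pickle
d=pickle.load(open("d0.pkl","rb"))
for n in ["wrist","side"]:
    c=imaging.read_camera(n); d[n+"1"]=c
    cv2.imwrite(f"pics/{n}1.png",cv2.resize(c["pixels"][:,:,::-1],None,fx=1.5,fy=1.5,interpolation=cv2.INTER_CUBIC))
pickle.dump(d,open("d0.pkl","wb"))
o=robot.observe();print(o["time"],o["tool_pos"],o["tool_rot"],o["contact_force"])
```

```text
1.85 [ 0.51706615 -0.10378496  0.15859824] [ 3.14115445e+00 -3.02093290e-03 -2.31809088e-01] [ 0.01161875 -0.21555474  0.82228452]
```

View pics/wrist1.png

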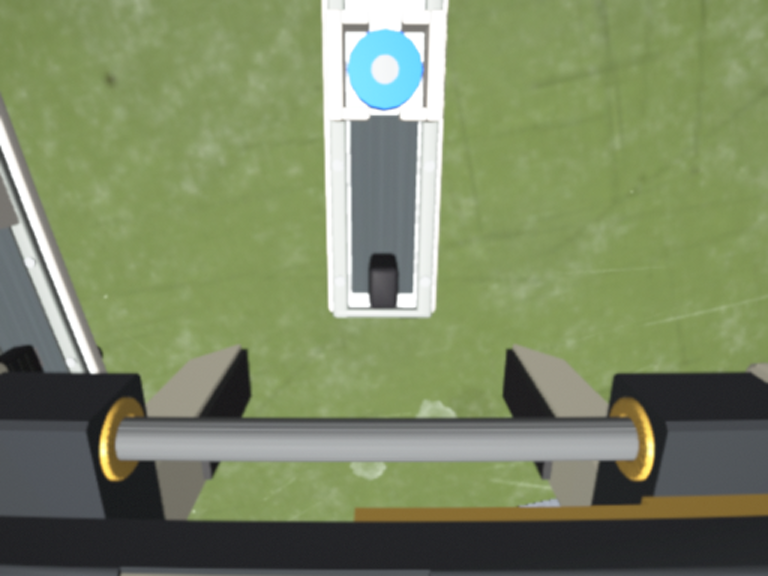

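View pics/side1.png

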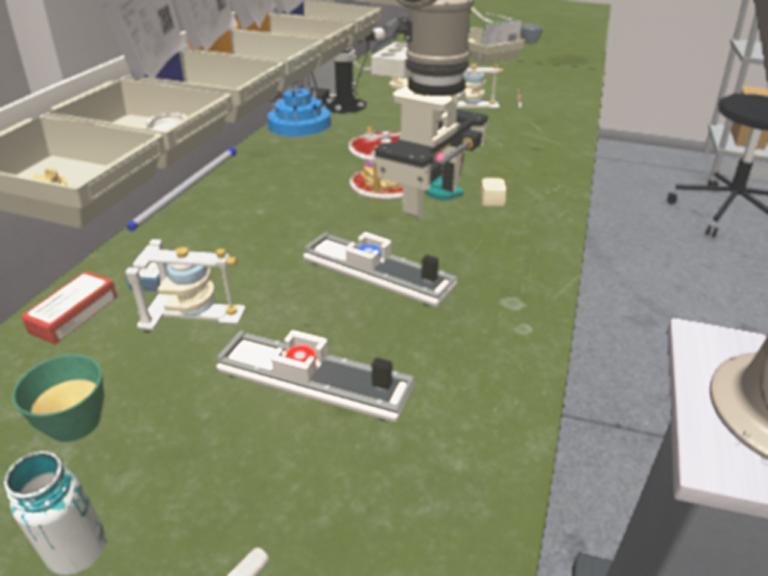

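The wrist view shows the dispenser aligned with the tool, with the grip at about (383,290) of the 1.5x picture and the top disc at (385,69). The red dispenser is at the far left. I'll refine the pose with this view.

Run:
```python
import fit,numpy as np
from fit import *
d["wrist"]=d["wrist1"]
Mw=np.array([[-145,35,24],[-145,-35,24],[-113,0,64],[0,0,40],[-26,30,52],[-26,-30,52]])/1000
uv=np.array([(335,313),(434,313),(383,292),(385,69),(331,113),(439,113)])
px=(uv+.5)/1.5-.5
rw=lambda p:(proj("wrist",W(p,Mw))-px).ravel()
s=least_squares(rw,[.6253,-.132,-.231],loss="soft_l1");print(s.x.round(4),rw(s.x).reshape(-1,2).round(1).tolist())
s2=least_squares(lambda p:np.r_[rw(p),res(p,["scene","side"])],s.x,loss="soft_l1");print(s2.x.round(4))
for q in (s.x,s2.x): print("grip",W(q,np.array([[-.113,0,.045]])).round(4))
# red grip: triangulate top centre from scene (317,325) & side (381,362)
def r(X): return np.r_[proj("scene",X[None])[0]-np.array((317,327))/1.5,proj("side",X[None])[0]-np.array((382,364))/1.5]
q=least_squares(r,[.5,.1,.06]);print("red",q.x.round(3),q.fun.round(1))
```

```text
[ 0.6298 -0.1346 -0.2376] [[-5.3, 0.2], [1.9, 0.6], [0.2, -5.4], [-0.1, -4.0], [-3.3, 0.8], [2.8, 1.3]]
[ 0.6279 -0.1342 -0.2369]
grip [[ 0.52  -0.108  0.045]]
grip [[ 0.518  -0.1077  0.045 ]]
red [0.511 0.134 0.06 ] [ 0.1 -0.2 -0.1  0.2]
```

Run:
```python
import pickle,cv2,numpy as np
from fit import *
d["wrist"]=d["wrist1"]
p=d["wrist1"]["pixels"][0:220,205:305,::-1]
S=cv2.resize(p[:110],None,fx=5,fy=5,interpolation=cv2.INTER_CUBIC)
cv2.imwrite("pics/w_a.png",S)
im=cv2.resize(p[110:],None,fx=5,fy=5,interpolation=cv2.INTER_CUBIC)
cv2.imwrite("pics/w_b.png",im)
```

```text
(no output)
```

View pics/w_a.png

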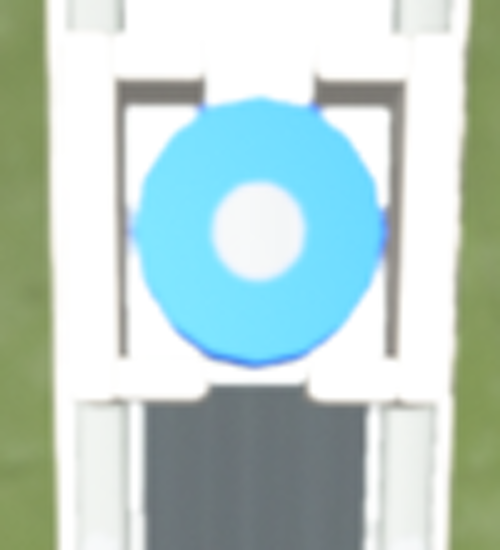

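View pics/w_b.png

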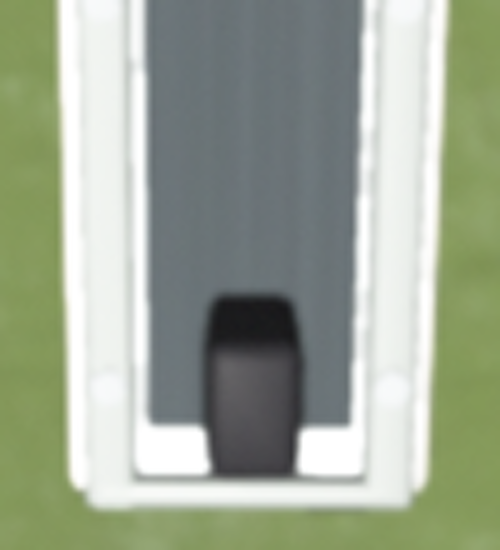

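Run:
```python
from fit import *
d["wrist"]=d["wrist1"]
Mw=np.array([[-113,0,64],[0,0,40],[-26,30,52],[-26,-30,52],[-101,0,64],[-125,0,64]])/1000
uv=np.array([(252.5,410+550),(258,232),(59,400),(455,400),(252,345+550),(252,473+550)])
px=(uv+.5)/5-.5+[205,0]
rw=lambda p:(proj("wrist",W(p,Mw))-px).ravel()
s=least_squares(rw,[.6253,-.132,-.231],loss="soft_l1");print(s.x.round(4),rw(s.x).reshape(-1,2).round(1).tolist())
print("grip",W(s.x,np.array([[-.113,0,.045]])).round(4))
```

```text
[ 0.6274 -0.1338 -0.2376] [[-0.0, 0.5], [-0.1, -0.7], [0.6, -0.2], [-0.7, 0.3], [0.2, -0.8], [-0.0, 1.8]]
grip [[ 0.5176 -0.1072  0.045 ]]
```

The grip is confirmed at (0.5175, -0.107) with yaw -0.238, and the residuals are under 2 px. I'll descend with the tips at about 36 mm, above the 24 mm rails, and pinch.

Request:
send_rows(plan=[[[0.0005, -0.0035, -0.03], [0, 0, -0.006], 0], [[0, 0, -0.03], [0, 0, 0], 0], [[0, 0, -0.03], [0, 0, 0], 0], [[0, 0, -0.02], [0, 0, 0], 0], [[0, 0, -0.012], [0, 0, 0], 0], [[0, 0, 0], [0, 0, 0], 0], [[0, 0, 0], [0, 0, 0], 0]], newtons=30)

```text
time: 2.55
tool_pos: [0.5176, -0.1071, 0.0361]
tool_rot: [3.141, -0.002, -0.238]
contact_force: [-0.1, -0.5, -0.6]
opening: 0.0917
```

Run:
```python
from cell import robot, imaging
import cv2
for n in ["wrist","side"]:
    c=imaging.read_camera(n)
    im=c["pixels"][:,:,::-1]
    if n=="side": im=im[110:230,180:340]; im=cv2.resize(im,None,fx=4,fy=4,interpolation=cv2.INTER_CUBIC)
    cv2.imwrite(f"pics/{n}2.png",im)
o=robot.observe();print(o["time"],o["tool_pos"],o["tool_rot"],o["contact_force"],o["opening"])
```

```text
2.65 [ 0.51767376 -0.10701424  0.03626416] [ 3.14120577e+00 -2.87983098e-03 -2.37314616e-01] [-0.27513702 -0.60820389  0.40840367] 0.09139342175756972
```

View pics/side2.png

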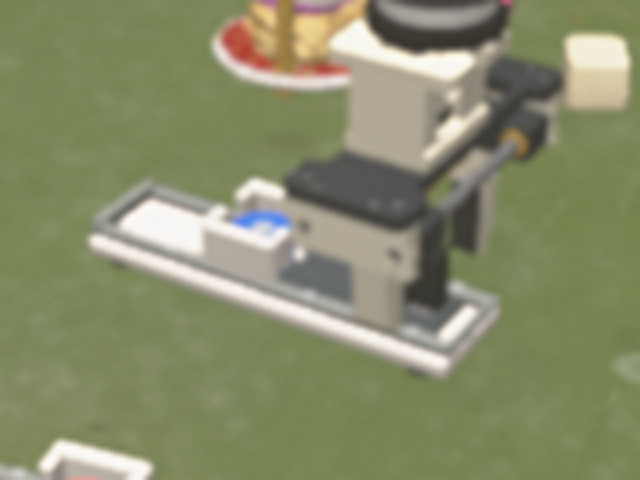

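View pics/wrist2.png

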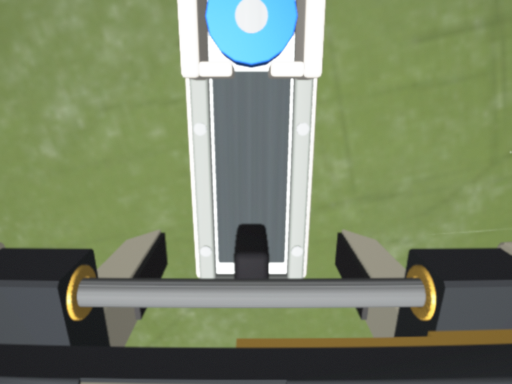

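The wrist view shows the grip at (251,250), centred between the fingers. The side view shows the fingers straddling the grip above the rails. Closing now.

Request:
send_rows(plan=[[[0, 0, 0], [0, 0, 0], 255], [[0, 0, 0], [0, 0, 0], 255], [[0, 0, 0], [0, 0, 0], 255], [[0, 0, 0], [0, 0, 0], 255], [[0, 0, 0], [0, 0, 0], 255], [[0, 0, 0], [0, 0, 0], 255], [[0, 0, 0], [0, 0, 0], 255], [[0, 0, 0], [0, 0, 0], 255], [[0, 0, 0], [0, 0, 0], 255], [[0, 0, 0], [0, 0, 0], 255]], newtons=35)

```text
time: 3.65
tool_pos: [0.5166, -0.1066, 0.0347]
tool_rot: [3.141, -0.0, -0.237]
contact_force: [-1.7, -4.6, 0.1]
opening: 0.0165
```

Request:
send_rows(plan=[[[0.0068, -0.00165, 0], [0, 0, 0], 255], [[0.0068, -0.00165, 0], [0, 0, 0], 255], [[0.0068, -0.00165, 0], [0, 0, 0], 255], [[0.0068, -0.00165, 0], [0, 0, 0], 255], [[0.0068, -0.00165, 0], [0, 0, 0], 255], [[0.0068, -0.00165, 0], [0, 0, 0], 255], [[0.0068, -0.00165, 0], [0, 0, 0], 255], [[0.0058, -0.0014, 0], [0, 0, 0], 255], [[0, 0, 0], [0, 0, 0], 255], [[0, 0, 0], [0, 0, 0], 255], [[0, 0, 0], [0, 0, 0], 255]])

```text
time: 4.75
tool_pos: [0.568, -0.1194, 0.0347]
tool_rot: [3.141, 0.004, -0.237]
contact_force: [-8.9, -0.6, 5.2]
opening: 0.0158
```

Run:
```python
from cell import robot, imaging
import cv2
for n in ["wrist","side"]:
    c=imaging.read_camera(n)
    im=c["pixels"][:,:,::-1]
    if n=="side": im=im[110:230,180:340]; im=cv2.resize(im,None,fx=4,fy=4,interpolation=cv2.INTER_CUBIC)
    cv2.imwrite(f"pics/{n}3.png",im)
o=robot.observe();print(o["time"],o["tool_pos"],o["tool_rot"],o["contact_force"],o["opening"])
```

```text
4.85 [ 0.56801115 -0.11940142  0.03470624] [ 3.14108332  0.00439328 -0.23693935] [-7.9407177   0.31142546  5.77148544] 0.0161677464336922
```

View pics/side3.png

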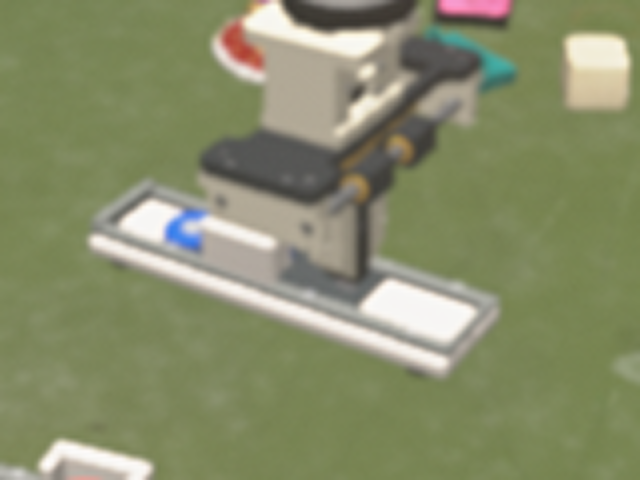

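View pics/wrist3.png

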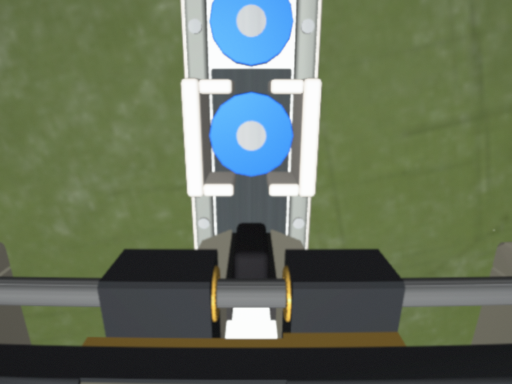

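The wrist view shows the plate out at (251,20). Travel is about 53 mm and the force is spring force only, so I'll push on gently to the stop.

Request:
send_rows(plan=[[[0.002, -0.0005, 0], [0, 0, 0], 255], [[0.002, -0.0005, 0], [0, 0, 0], 255], [[0, 0, 0], [0, 0, 0], 255], [[0, 0, 0], [0, 0, 0], 255], [[0, 0, 0], [0, 0, 0], 255]])

```text
time: 5.35
tool_pos: [0.5701, -0.1199, 0.0346]
tool_rot: [3.141, 0.009, -0.237]
contact_force: [-14.5, 0.8, 10.9]
opening: 0.0161
```

The force rose to 14.5 N at 55 mm of travel, which is the end stop. Releasing.

Request:
send_rows(plan=[[[0, 0, 0], [0, 0, 0], 0], [[0, 0, 0], [0, 0, 0], 0], [[0, 0, 0], [0, 0, 0], 0], [[0, 0, 0], [0, 0, 0], 0], [[0, 0, 0], [0, 0, 0], 0], [[0, 0, 0], [0, 0, 0], 0], [[0, 0, 0], [0, 0, 0], 0], [[0, 0, 0], [0, 0, 0], 0]])

```text
time: 6.15
tool_pos: [0.574, -0.1205, 0.0347]
tool_rot: [3.142, 0.0, -0.237]
contact_force: [0.5, 0.0, 0.8]
opening: 0.075
```

Run:
```python
from cell import robot, imaging
import cv2
for n in ["wrist","side"]:
    c=imaging.read_camera(n)
    im=c["pixels"][:,:,::-1]
    if n=="side": im=im[110:230,180:340]; im=cv2.resize(im,None,fx=4,fy=4,interpolation=cv2.INTER_CUBIC)
    cv2.imwrite(f"pics/{n}4.png",im)
o=robot.observe();print(o["time"],o["tool_pos"],o["tool_rot"],o["contact_force"],o["opening"])
```

```text
6.25 [ 0.57403926 -0.12054123  0.03474167] [ 3.14148964e+00 -1.96726520e-05 -2.37182088e-01] [ 0.34646105 -0.59727575  0.12309276] 0.08355240653579488
```

View pics/side4.png

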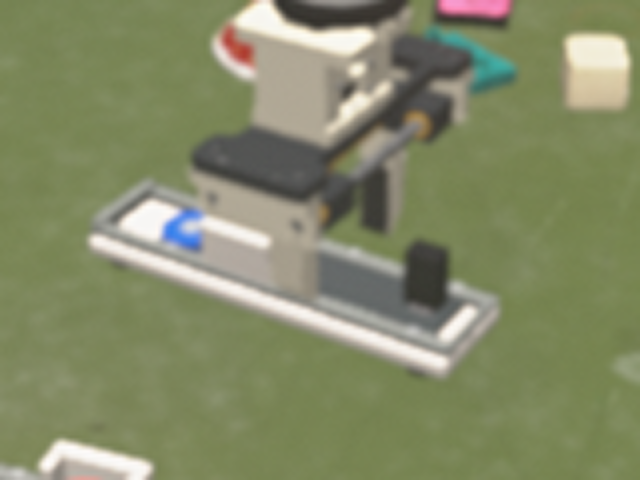

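View pics/wrist4.png

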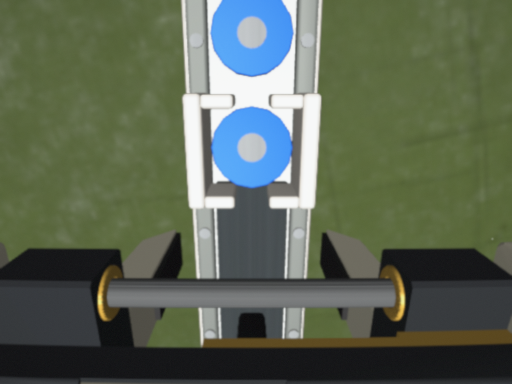

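The slide snapped home, with the grip at (427,275) in the side crop, and one plate is on the landing. I'll lift clear and check.

Request:
send_rows(plan=[[[-0.005, 0, 0.02], [0, 0, 0], 0], [[0, 0, 0.04], [0, 0, 0], 0], [[0, 0, 0.045], [0, 0, 0], 0], [[-0.02, 0, 0.04], [0, 0, 0], 0], [[-0.02, 0, 0.04], [0, 0, 0], 0], [[-0.03, -0.03, 0.02], [0, 0, 0], 0], [[-0.03, -0.03, 0], [0, 0, 0], 0], [[0, 0, 0], [0, 0, 0], 0], [[0, 0, 0], [0, 0, 0], 0]])

```text
time: 7.15
tool_pos: [0.4686, -0.1811, 0.2401]
tool_rot: [-3.142, -0.001, -0.239]
contact_force: [0.2, 0.2, -0.0]
opening: 0.092
```

Run:
```python
from cell import robot, imaging
import cv2,pickle
d=pickle.load(open("d0.pkl","rb"))
for n in ["wrist","side"]:
    c=imaging.read_camera(n);d[n+"5"]=c
    im=c["pixels"][:,:,::-1]
    if n=="side": im=im[110:290,130:340]; im=cv2.resize(im,None,fx=3.3,fy=3.3,interpolation=cv2.INTER_CUBIC)
    else: im=cv2.resize(im,None,fx=1.5,fy=1.5,interpolation=cv2.INTER_CUBIC)
    cv2.imwrite(f"pics/{n}5.png",im)
pickle.dump(d,open("d0.pkl","wb"))
o=robot.observe();print(o["time"],o["tool_pos"],o["contact_force"],o["opening"])
```

```text
7.25 [ 0.46937068 -0.18014075  0.23958742] [0.3497229  0.64568669 0.35055249] 0.09203433487506905
```

View pics/side5.png

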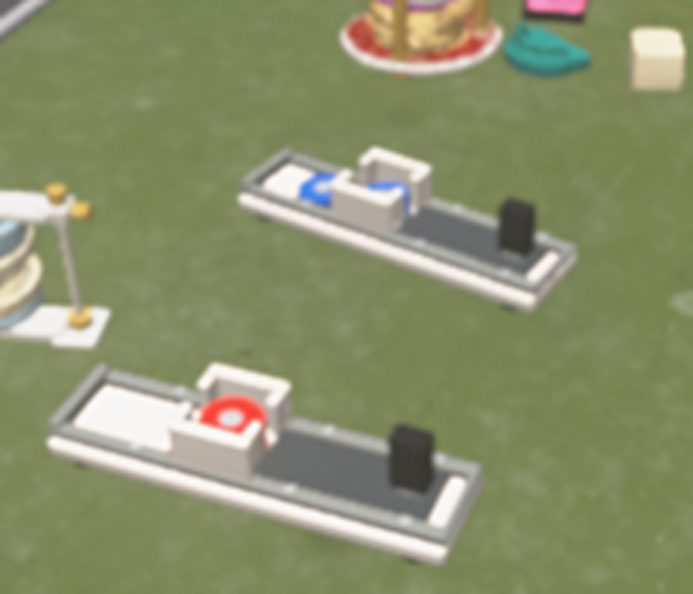

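View pics/wrist5.png

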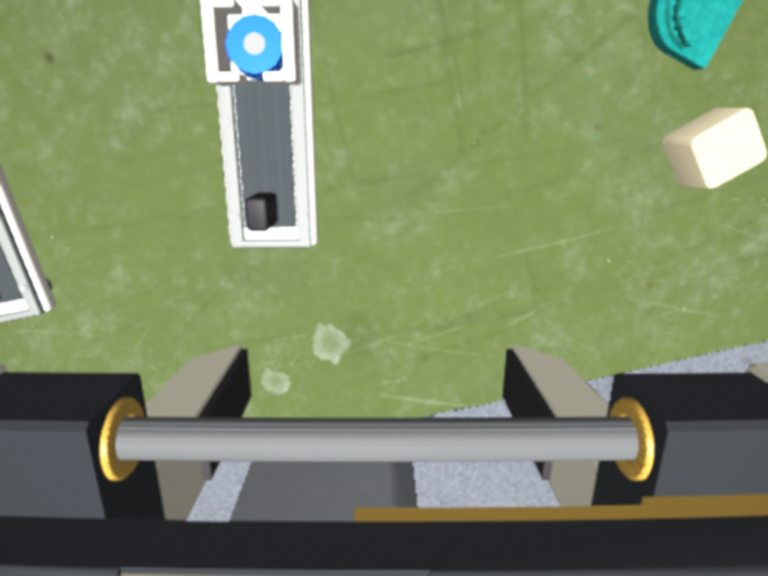

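Run:
```python
from fit import *
def back(n,uv,z,sh=(0,0,0)):
    c=d[n];K=np.array([[c["fx"],0,c["cx"]],[0,c["fy"],c["cy"]],[0,0,1]])
    T=np.array(c["world_from_camera"]).copy();T[:3,3]+=sh
    u=cv2.undistortPoints(np.array([[uv]],float),K,np.array(c["dist_coeffs"]))[0,0]
    r=T[:3,:3]@[u[0],u[1],1];X=T[:3,3]+r*(z-T[2,3])/r[2]
    q=X[:2]-[.6274,-.1338];a=-.2376
    return np.round([q[0]*np.cos(a)+q[1]*np.sin(a),-q[0]*np.sin(a)+q[1]*np.cos(a)],4)
sh=(.5740-.5171,-.1205+.1038,.0347-.1586)
print("plate0 wrist",back("wrist1",(252,32),.024,sh),"plate2 top wrist z32",back("wrist1",(252,147),.032,sh),"z40",back("wrist1",(252,147),.040,sh))
print("stack top wrist5 z32",back("wrist5",(255/1.5,43/1.5),.032),"grip",back("wrist5",(260/1.5,214/1.5),.064))
```

```text
plate0 wrist [0.0518 0.0006] plate2 top wrist z32 [-0.0015  0.0003] z40 [-0.0002  0.0004]
stack top wrist5 z32 [ 0.0004 -0.0003] grip [-0.1129 -0.0034]
```

The plate sits about 52–55 mm in front of the magazine axis and on the middle line. The stack has dropped, the grip is home, and red is unmoved. Handing in.

```bash
python3 -c "
from cell import robot
print(robot.hand_in())"
```

```text
the job is handed in; nothing more can be done
None
```

I dispensed one blue plate and handed the job in at about 7.3 s of robot time. No verdict is reported, so this rests on my own checks.

I pinched the blue grip across its 16 mm width and slid it forward about 55 mm to the end stop, where the force rose to about 14.5 N. I then opened the fingers there so the spring snapped the slide home, and lifted the arm clear.

Last checks:
- **First blue plate:** it lies about 52 mm in front of the magazine axis, within 1 mm of the middle line.
- **Blue slide:** the grip is back at x −113 mm, its home position. It measured 3 mm off the middle line in y, most likely from reading it in a slanted view.
- **Rest of the stack:** the pictures show it dropped by one plate. It is centred on the magazine axis, but I did not measure its height separately.
- **Red dispenser:** it looks unmoved in the last side view.
- **Arm:** it is clear of everything, with contact force at noise level.

I did not measure the snap-back speed. By the first check, 0.8 s after I commanded the fingers open, the slide was home and the fingers were off it.

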